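# Set the measuring ring to the ball pin and take the reading

## Task

On the tube measuring stand, push the lever's upright post around with a fingertip until the lever points at the ball-headed pin, and leave it there at rest. Then press the reading button beside the stand all the way down and let it go. Push gently and do not grip the lever or its post; do not lift or tip the tube sample that stands on the ring, and leave the other pieces on the bench where they are.

Things in the scene. Friction and masses are not known exactly. Their poses are not given: they have to be found in the camera images.
- stand_axis (a point): the axis of the rotary measuring stand, a fixed round dark steel plate 320 mm across and 14 mm thick lying on the bench; the point lies on the axis, on the plate's upper face (14 mm above the bench). The stand's position and heading vary.
- ring: aluminium ring 150 mm across, upper face 36 mm above the bench, turning on the stand about its upright axis between stops 1.35 rad either side of mid-scale. It turns against friction (about 2.5 N pushed at the post) and stays where it is left. Origin on the axis, 14 mm above the bench; z up, x radially outward along its lever.
- post (a point): round upright steel finger post on the lever, 14 mm in diameter and 44 mm tall, 105 mm from the stand's axis; its top is 80 mm above the bench; the point is at its centre, 58 mm above the bench. It is pushed sideways, along the arc, to turn the ring.
- pointer (a point): the point that the lever's nose aims at. The lever is a flat steel bar 14 mm wide, its top 36 mm above the bench, jutting radially from the ring and narrowing to a nose that ends 133 mm from the axis. The point lies in line with it 150 mm from the axis, on the circle where the pins stand, 32 mm above the bench, and turns with the ring.
- ball_pin: fixed pin with a ball head, plain steel: ball 24 mm across on a short stem, top 47 mm above the bench; origin at its foot on the plate, 150 mm from the axis. It stands at one of the four long scale marks (0.55 and 1.05 rad either side of mid-scale); at the other three are low flat-headed pins 10 mm across, 5 mm tall. The lever passes inside the circle of pins without touching.
- read (a joint): travel of the reading button: 0 when up, 0.006 m when fully down; it springs back, and fully down takes 5 N
- read_top (a point): centre of the upper face of the round black reading button, 40 mm across, in its low grey housing fixed to the bench to the left or the right of the stand; pressed straight down 6 mm
- sample_center (a point): the tube sample: a loose upright steel tube 84 mm across, 80 mm tall, 3 mm wall, standing on the middle of the ring and turning with it, its top 116 mm above the bench; the point is at its centre, half-way up
- dark_tube_center (a point): bystander: loose upright dark steel tube 60 mm across and 110 mm tall, on the other side of the stand from the button; centre, half-way up
- copper_tube_center (a point): bystander: loose upright copper coupling 50 mm across and 45 mm tall, beyond the stand; centre, half-way up
- gauge_block_center (a point): bystander: loose steel block 45 x 70 x 30 mm, beyond the stand; centre

How it is judged:
By the outcome, as a careful person would: the job done as asked, in the order asked, and still so for the second after the job is handed in, with the robot touching nothing.
It also fails if it takes over 48 s, if anything falls off the work surface, if the arm or the gripper's body presses on something with over 40 N, if the wrist force passes 120 N, or if a joint passes its speed limit or range.

## Robot

A 6-joint arm with a two-finger parallel gripper is mounted at the origin on the work surface. World frame = base frame: x ahead of the robot, y to its left, z up, the work surface at z = 0. Lengths are in m, angles in rad, forces in N, time in s.
With the tool pointing down it reaches from about 0.35 to 0.775 m from the base axis. Payload 5.5 kg.
Tool frame: the origin (TCP) lies where the fingers leave the gripper's body, on its centre line; the fingertips stand 73 mm ahead of it and the grasp point (between the pads) lies 54 mm ahead of it; z points along the fingers, y is the direction in which the jaws open and shut (so a half turn about z gives the same grasp; the last joint's range is limited). The gripper opens to 85 mm and grips with 20 to 120 N. Pads are 22 mm wide; open, the fingers measure 114 mm over their backs; the gripper's body (76 mm by 85 mm) begins 54 mm behind the grasp point. The pads swing forward as they close: fully open they stand 13 mm farther back than shut.
Start: joints at [1.094, 0.313, 0.046, 1.304, 0, 1.431], TCP at [0.19, 0.543, 0.304] pointing down, gripper open.
Joint ranges: [-2.76, 2.76], [-0.86, 1.69], [-1.03, 1.26], [-2.2, 2.34], [-1.47, 1.5], [-3.14, 3.14]. Speed limits (rad/s): [2.57, 2.57, 3.14, 3.14, 3.14, 3.14].

## Interface

Orientations are given as a unit quaternion [w, x, y, z].
In Python, from workcell import env, read_camera, job, cut_out gives the robot as it stands.
- The arm moves only by the tool servo_tool, never from a script. Its argument "deltas" is a list of rows, each an object of numbers: "dx", "dy", "dz": the shift along the world's x, y, z in mm; "rx", "ry", "rz": the turn, a rotation vector about the world's x, y, z in rad; "fingers": the closure, from -1 (fully open) to 1 (shut). A call has 1 to 8 rows; each row shifts and turns the commanded pose from where the row before left it; what a row does not reach is not made up. A row lasts 1/10 s, in which the tool goes at most 50 mm and 8.59 degrees, less where a joint would pass 70% of its speed; a pose out of reach is approached as far as the arm can. A call is refused whole if a number of a shift passes 50 or a number of a turn 0.15, either way. A call with a gripper value outside its range is refused whole. The fingers move at their own pace and stop on an object; "newtons" is the grip in N (left out, the last holds). Time passes only in rows, so rows that do not move let the fingers close. It gives the time, the measured TCP pose, the force and the opening at its end, in the units of the state.
- env.get_state(): the state, without advancing time (a new reading comes with each control period).
- read_camera(name): name is "scene" or "side" or "wrist"; returns a dict with "img" (480x640x3 uint8, red, green, blue), "intrinsics" (3x3 intrinsics, pixels), "k1" (the pictures are not rectified: a ray, as slopes to the right and down, at radius r is drawn at 1 + k1 r^2 times it, then the intrinsics apply), "extrinsics" (4x4, takes a point from camera to world coordinates); the wrist camera has in their place "hand_eye" (4x4, takes a point from camera to tool coordinates, whose origin is the TCP and whose axes are the flange's). Camera axes: x right, y down, z forward; pixel columns grow to the right and rows downward; lengths in m; the calibration is good to about 2 mm. A picture is of the moment at which its call begins: read the wrist's pose just before it. There is no depth.
- job.hand_in(): hands the job in, once; it reports no verdict.
Trained networks look in the newest picture that a camera, given by its name, has taken for a name from the list of things; names that differ only in an ending like _2 or _b are one class to them, and where a whole thing is asked for, a point or a joint stands for the part that bears it (a point fixed in the world has none). Each returns a list of dicts, best first, with "confidence" (0 to 1); they miss things now and then, are a little off and sometimes report something else, mostly with a low value. They report only what shows in the picture. A call takes as long as a camera call.
- cut_out(target, camera): "region" (480x640 bool, what is visible of it) and "extent" ([left, top, right, bottom] in pixels, round what is visible of it).
The state is a dict: "clock": time; "joint_pos": joint angles; "qvel": joint speeds; "tau": joint torques, N m; "tcp_pos": TCP position; "orientation": TCP orientation; "wrist_force": force on the tool from outside, world axes, zero at the start; "ft_torque": the same for the moment, N m; "finger_gap": finger opening in m.
Only numpy, scipy, OpenCV 4.12 (cv2) and the standard library are available. Lean on these libraries where they do the work, as an engineer would, in place of code of your own. Each camera call takes 0.05 s, during which the arm holds its last target. There are 200 camera calls.

## Working session

There is one attempt and no reset: what is moved stays moved. The work goes in short steps, Python scripts to look and compute and a tool call to move; the robot and the scene stay as the last step left them, time stands still between calls to the robot, and variables do not carry over. Pictures are saved under pics/ and viewed, about 8 in all and at most 12, crops included, and the job is handed in when it is done.

Besides the shell and the picture viewer there is one more tool, called after "Emit:" as name([rows], argument=value, ...), one row to a line, values as JSON. servo_tool: Moves the arm, as the interface text tells. Its arguments: {"type":"object","properties":{"deltas":{"type":"array"},"newtons":{"type":"number"}},"required":["deltas"]}

```bash
mkdir -p pics; ls; cat > h.py <<'E'
import numpy as np, cv2
from workcell import env, read_camera, job, cut_out
from scipy.spatial.transform import Rotation as R
def cam(name):
    s=env.get_state(); c=read_camera(name)
    if name=='wrist':
        T=np.eye(4); q=s['orientation']; T[:3,:3]=R.from_quat([q[1],q[2],q[3],q[0]]).as_matrix(); T[:3,3]=s['tcp_pos']
        c['extrinsics']=T@np.array(c['hand_eye'])
    return c
def ray_z(c,uv,z):
    K=np.array(c['intrinsics']); p=(np.array(uv,float)-K[:2,2])/[K[0,0],K[1,1]]
    q=p.copy()
    for _ in range(20): q=p/(1+c['k1']*(q@q))
    E=np.array(c['extrinsics']); d=E[:3,:3]@np.r_[q,1]; o=E[:3,3]
    return o+d*(z-o[2])/d[2]
def proj(c,X):
    E=np.linalg.inv(np.array(c['extrinsics'])); x=E[:3,:3]@np.array(X)+E[:3,3]; q=x[:2]/x[2]; q=q*(1+c['k1']*(q@q))
    K=np.array(c['intrinsics']); return K[:2,:2]@q+K[:2,2]
def save(c,n): cv2.imwrite('pics/'+n,cv2.cvtColor(c['img'],cv2.COLOR_RGB2BGR))
E
python3 - <<'E'
from h import *
for n in ['scene','side']:
    c=cam(n); save(c,n+'0.png'); print(n,np.round(c['extrinsics'],3).tolist())
    for t in ['ring','post','ball_pin','read_top','sample_center','dark_tube_center','copper_tube_center','gauge_block_center']:
        for d in cut_out(t,n)[:2]:
            m=d['region']; ys,xs=np.nonzero(m)
            z={'post':.058,'ball_pin':.035,'read_top':.02,'ring':.036,'sample_center':.076}.get(t,.03)
            print(t,round(d['confidence'],2),np.round(d['extent']).tolist(),xs.mean().round(1),ys.mean().round(1),m.sum(),ray_z(c,[xs.mean(),ys.mean()],z).round(3))
s=env.get_state();print(s['clock'],s['tcp_pos'],s['orientation'],s['finger_gap'])
E
```

```text
pics
scene [[0.749, 0.554, -0.363, 0.876], [0.662, -0.619, 0.422, -0.339], [0.008, -0.557, -0.831, 0.781], [0.0, 0.0, 0.0, 1.0]]
ring 0.88 [252.0, 224.0, 353.0, 289.0] 296.9 259.9 2856 [ 0.529 -0.013  0.036]
post 0.6 [249.0, 223.0, 351.0, 286.0] 297.2 259.4 2895 [ 0.539 -0.021  0.058]
ball_pin 0.55 [326.0, 304.0, 337.0, 319.0] 333.5 307.4 153 [ 0.645 -0.041  0.035]
read_top 0.56 [159.0, 349.0, 185.0, 376.0] 170.7 360.3 443 [ 0.501 -0.294  0.02 ]
sample_center 0.87 [263.0, 202.0, 316.0, 267.0] 290.3 233.2 2356 [0.499 0.004 0.076]
sample_center 0.27 [160.0, 349.0, 184.0, 374.0] 171.0 360.5 420 [ 0.529 -0.297  0.076]
dark_tube_center 0.9 [360.0, 120.0, 391.0, 172.0] 376.8 146.4 1394 [0.453 0.33  0.03 ]
copper_tube_center 0.93 [415.0, 210.0, 443.0, 240.0] 428.6 223.9 700 [0.664 0.226 0.03 ]
gauge_block_center 0.7 [254.0, 383.0, 290.0, 437.0] 273.3 408.0 1465 [ 0.688 -0.236  0.03 ]
side [[0.698, -0.51, 0.503, 0.115], [-0.716, -0.49, 0.496, -0.484], [-0.006, -0.707, -0.707, 0.751], [0.0, 0.0, 0.0, 1.0]]
ring 0.72 [254.0, 233.0, 327.0, 310.0] 289.1 282.7 2079 [ 0.493 -0.019  0.036]
post 0.95 [252.0, 236.0, 324.0, 309.0] 289.1 282.7 2095 [ 0.481 -0.033  0.058]
ball_pin 0.63 [262.0, 239.0, 307.0, 290.0] 283.6 262.6 1974 [0.524 0.033 0.035]
read_top 0.65 [382.0, 358.0, 408.0, 378.0] 393.5 368.9 376 [ 0.495 -0.296  0.02 ]
sample_center 0.79 [260.0, 237.0, 308.0, 291.0] 283.7 262.6 1983 [0.501 0.003 0.076]
dark_tube_center 0.9 [172.0, 186.0, 208.0, 236.0] 189.7 211.1 1254 [0.482 0.336 0.03 ]
copper_tube_center 0.86 [264.0, 188.0, 282.0, 212.0] 271.4 199.2 387 [0.655 0.223 0.03 ]
copper_tube_center 0.73 [254.0, 231.0, 328.0, 310.0] 288.8 282.8 2085 [ 0.495 -0.015  0.03 ]
gauge_block_center 0.76 [407.0, 276.0, 444.0, 310.0] 424.5 293.5 883 [ 0.672 -0.239  0.03 ]
0.9 [0.19005331 0.54270593 0.30392775] [-3.66839463e-06  1.67620094e-01  9.85851663e-01  5.21106947e-05] 0.08564418544459473
```

```bash
python3 - <<'E'
import cv2
a=cv2.imread('pics/scene0.png')[180:400,140:420]; a=cv2.resize(a,None,fx=2.7,fy=2.7,interpolation=cv2.INTER_CUBIC)
cv2.imwrite('pics/s1.png',a)
a=cv2.imread('pics/side0.png')[190:390,190:420]; a=cv2.resize(a,None,fx=3,fy=3,interpolation=cv2.INTER_CUBIC)
cv2.imwrite('pics/s2.png',a)
E
```

```text
(no output)
```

View pics/s1.png

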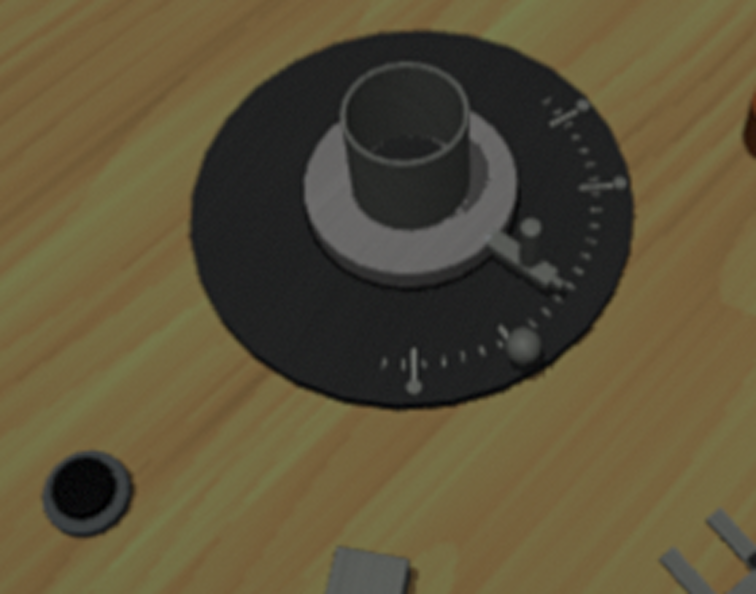

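View pics/s2.png

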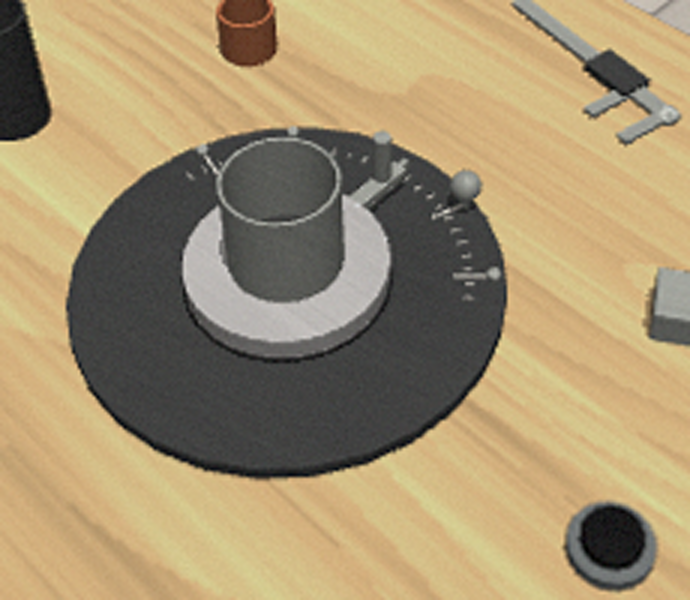

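The ball pin is at s1 (523,344) and s2 (466,186). The post top is at s1 (531,227) and s2 (382,137). The button is on the right at s1 (85,488) and s2 (613,538). Next I'll solve the stand's geometry from the pins.

```bash
python3 - <<'E'
from h import *
from scipy.optimize import least_squares
P={'scene':dict(s=2.7,o=(140,180),ball=(523,344),post=(531,227),flat=[(583,105),(620,184),(414,387)],btn=(85,488),rim=(405,113)),
'side':dict(s=3,o=(190,190),ball=(466,186),post=(382,137),flat=[(202,149),(292,131),(494,273)],btn=(613,538),rim=(279,181))}
res={}
for n,d in P.items():
    c=cam(n); f=lambda p,z:ray_z(c,np.array(p)/d['s']+d['o'],z)[:2]
    pins=[f(d['flat'][0],.019),f(d['flat'][1],.019),f(d['ball'],.035),f(d['flat'][2],.019)]
    a=[1.05,.55,-.55,-1.05]
    r=least_squares(lambda v:np.ravel([v[:2]+.15*np.array([np.cos(v[2]+t),np.sin(v[2]+t)])-p for t,p in zip(a,pins)]),[.5,0,0])
    ax=r.x[:2]; po=f(d['post'],.08); b=pins[2]
    an=lambda p:np.arctan2(*(p-ax)[::-1])
    print(n,'axis',r.x.round(4),'res',(r.fun*1000).round(1),'ball',b.round(4),an(b).round(3),(r.x[2]-.55).round(3),'post',po.round(4),np.hypot(*(po-ax)).round(4),an(po).round(3),'rim',f(d['rim'],.116).round(4),'btn',f(d['btn'],.025).round(4))
E
```

```text
scene axis [0.5027 0.002  0.2473] res [ 0.   0.5 -0.8  1.   1.1 -1.4 -0.4 -0.2] ball [ 0.6447 -0.0413] -0.296 -0.303 post [0.6075 0.0079] 0.105 0.055 rim [0.5033 0.0018] btn [ 0.5048 -0.2942]
side axis [ 4.997e-01 -1.000e-04  2.519e-01] res [-0.4  0.4  0.4 -0.  -0.3 -0.   0.2 -0.3] ball [ 0.6434 -0.0441] -0.297 -0.298 post [0.6045 0.006 ] 0.105 0.059 rim [ 4.998e-01 -1.000e-04] btn [ 0.4929 -0.2985]
```

The cameras agree: axis about (0.501, 0.001), ball heading -0.30, lever heading +0.057. I'll push the post clockwise with closed fingers. The current tool yaw already suits the push.

Emit:
servo_tool([
  {"dx":31,"dy":-35,"fingers":1},
  {"dx":31,"dy":-35,"fingers":1},
  {"dx":31,"dy":-35,"fingers":1},
  {"dx":31,"dy":-35,"fingers":1},
  {"dx":31,"dy":-35,"fingers":1},
  {"dx":31,"dy":-35,"fingers":1},
  {"dx":31,"dy":-35,"fingers":1},
], newtons=20)

```text
invalid input at $.deltas[0]: expected keys dx, dy, dz, rx, ry, rz, fingers
```

Emit:
servo_tool([
  {"dx":31,"dy":-35,"fingers":1},
  {"dx":31,"dy":-35,"fingers":1},
  {"dx":31,"dy":-35,"fingers":1},
  {"dx":31,"dy":-35,"fingers":1},
  {"dx":31,"dy":-35,"fingers":1},
  {"dx":31,"dy":-35,"fingers":1},
  {"fingers":1},
])

```text
invalid input at $.deltas[0]: expected keys dx, dy, dz, rx, ry, rz, fingers
```

Emit:
servo_tool([
  {"dx":31,"dy":-35,"dz":0,"rx":0,"ry":0,"rz":0,"fingers":1},
  {"dx":31,"dy":-35,"dz":0,"rx":0,"ry":0,"rz":0,"fingers":1},
  {"dx":31,"dy":-35,"dz":0,"rx":0,"ry":0,"rz":0,"fingers":1},
  {"dx":31,"dy":-35,"dz":0,"rx":0,"ry":0,"rz":0,"fingers":1},
  {"dx":31,"dy":-35,"dz":0,"rx":0,"ry":0,"rz":0,"fingers":1},
  {"dx":31,"dy":-35,"dz":0,"rx":0,"ry":0,"rz":0,"fingers":1},
  {"dx":31,"dy":-35,"dz":0,"rx":0,"ry":0,"rz":0,"fingers":1},
], newtons=20)

```text
clock: 1.7
tcp_pos: [0.408, 0.2962, 0.3042]
orientation: [0.0, 0.168, 0.986, 0.0]
wrist_force: [1.1, 0.3, 0.5]
finger_gap: 0.0001
```

Emit:
servo_tool([
  {"dx":31,"dy":-35,"dz":0,"rx":0,"ry":0,"rz":0,"fingers":1},
  {"dx":31,"dy":-35,"dz":0,"rx":0,"ry":0,"rz":0,"fingers":1},
  {"dx":31,"dy":-35,"dz":0,"rx":0,"ry":0,"rz":0,"fingers":1},
  {"dx":31,"dy":-35,"dz":0,"rx":0,"ry":0,"rz":0,"fingers":1},
  {"dx":31,"dy":-35,"dz":0,"rx":0,"ry":0,"rz":0,"fingers":1},
  {"dx":31,"dy":-35,"dz":0,"rx":0,"ry":0,"rz":0,"fingers":1},
  {"dx":0,"dy":0,"dz":0,"rx":0,"ry":0,"rz":0,"fingers":1},
])

```text
clock: 2.4
tcp_pos: [0.5965, 0.0832, 0.303]
orientation: [0.001, 0.171, 0.985, -0.0]
wrist_force: [0.1, 0.6, -0.6]
finger_gap: 0.0002
```

```bash
python3 - <<'E'
from h import *
c=cam('wrist'); save(c,'w1.png'); s=env.get_state(); print(s['tcp_pos'],s['orientation'])
for n,p in dict(ball=(.644,-.043,.035),post=(.606,.007,.08),axis=(.501,.001,.036),tip=(*s['tcp_pos'][:2],s['tcp_pos'][2]-.073)).items(): print(n,proj(c,p).round(0))
E
```

```text
[0.59460809 0.08519413 0.30304398] [-2.06469909e-04  1.69768363e-01  9.85483972e-01 -4.46769491e-05]
ball [217. 302.]
post [239. 267.]
axis [197. 148.]
tip [321. 298.]
```

View pics/w1.png

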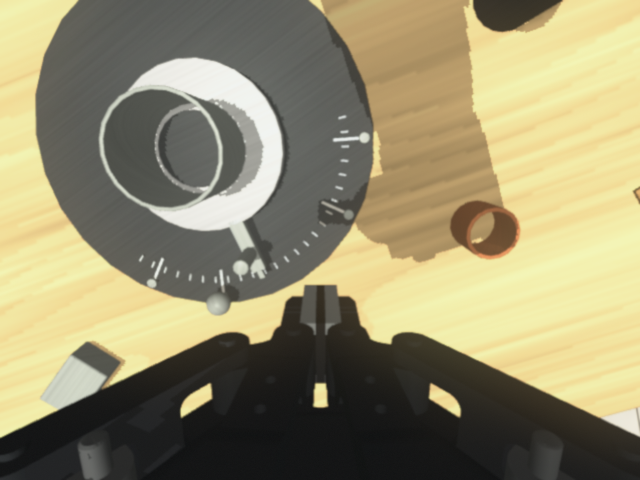

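The picture confirms the estimates: the post is at (240,268) and the ball at (218,303), both within 1 px of the projection. Next I descend beside the post on its +y side.

Emit:
servo_tool([
  {"dx":6,"dy":-4,"dz":-40,"rx":0,"ry":0,"rz":0,"fingers":1},
  {"dx":6,"dy":-4,"dz":-40,"rx":0,"ry":0,"rz":0,"fingers":1},
  {"dx":6,"dy":-5,"dz":-40,"rx":0,"ry":0,"rz":0,"fingers":1},
  {"dx":6,"dy":-10,"dz":-35,"rx":0,"ry":0,"rz":0,"fingers":1},
  {"dx":1,"dy":-10,"dz":-20,"rx":0,"ry":0,"rz":0,"fingers":1},
  {"dx":0,"dy":0,"dz":0,"rx":0,"ry":0,"rz":0,"fingers":1},
  {"dx":0,"dy":0,"dz":0,"rx":0,"ry":0,"rz":0,"fingers":1},
  {"dx":0,"dy":0,"dz":0,"rx":0,"ry":0,"rz":0,"fingers":1},
])

```text
clock: 3.25
tcp_pos: [0.6188, 0.0556, 0.1309]
orientation: [0.001, 0.167, 0.986, 0.0]
wrist_force: [0.4, 0.7, 0.9]
finger_gap: -0.0002
```

Emit:
servo_tool([
  {"dx":-2,"dy":-6,"dz":-3,"rx":0,"ry":0,"rz":0,"fingers":1},
  {"dx":-2,"dy":-6,"dz":0,"rx":0,"ry":0,"rz":0,"fingers":1},
  {"dx":-1,"dy":-4,"dz":0,"rx":0,"ry":0,"rz":0,"fingers":1},
  {"dx":0,"dy":-3,"dz":0,"rx":0,"ry":0,"rz":0,"fingers":1},
  {"dx":0,"dy":-3,"dz":0,"rx":0,"ry":0,"rz":0,"fingers":1},
  {"dx":0,"dy":-2,"dz":0,"rx":0,"ry":0,"rz":0,"fingers":1},
  {"dx":0,"dy":-2,"dz":0,"rx":0,"ry":0,"rz":0,"fingers":1},
  {"dx":0,"dy":0,"dz":0,"rx":0,"ry":0,"rz":0,"fingers":1},
])

```text
clock: 4.05
tcp_pos: [0.6131, 0.0285, 0.1259]
orientation: [-0.0, 0.168, 0.986, 0.0]
wrist_force: [-0.6, -0.2, -0.3]
finger_gap: 0.0001
```

Emit:
servo_tool([
  {"dx":0,"dy":-2,"dz":0,"rx":0,"ry":0,"rz":0,"fingers":1},
  {"dx":0,"dy":-2,"dz":0,"rx":0,"ry":0,"rz":0,"fingers":1},
  {"dx":0,"dy":-2,"dz":0,"rx":0,"ry":0,"rz":0,"fingers":1},
  {"dx":0,"dy":-2,"dz":0,"rx":0,"ry":0,"rz":0,"fingers":1},
])

```text
clock: 4.45
tcp_pos: [0.6134, 0.0209, 0.1259]
orientation: [0.0, 0.167, 0.986, 0.0]
wrist_force: [2.6, 2.0, -1.0]
finger_gap: -0.0003
```

Emit:
servo_tool([
  {"dx":0,"dy":-3,"dz":0,"rx":0,"ry":0,"rz":0,"fingers":1},
  {"dx":0,"dy":-3,"dz":0,"rx":0,"ry":0,"rz":0,"fingers":1},
  {"dx":0,"dy":-3,"dz":0,"rx":0,"ry":0,"rz":0,"fingers":1},
  {"dx":-1,"dy":-3,"dz":0,"rx":0,"ry":0,"rz":0,"fingers":1},
  {"dx":-1,"dy":-3,"dz":0,"rx":0,"ry":0,"rz":0,"fingers":1},
  {"dx":-1,"dy":-3,"dz":0,"rx":0,"ry":0,"rz":0,"fingers":1},
  {"dx":0,"dy":-2,"dz":0,"rx":0,"ry":0,"rz":0,"fingers":1},
  {"dx":0,"dy":0,"dz":0,"rx":0,"ry":0,"rz":0,"fingers":1},
])

```text
clock: 5.25
tcp_pos: [0.6097, 0.0002, 0.126]
orientation: [-0.0, 0.168, 0.986, -0.0]
wrist_force: [-0.2, 1.4, 0.7]
finger_gap: -0.0001
```

```bash
cat > look.py <<'E'
from h import *
import sys
k=sys.argv[1]; s=env.get_state(); print(s['tcp_pos'].round(4),s['wrist_force'].round(1))
out=[]
for n,o in [('scene',(260,220)),('side',(270,200))]:
    c=cam(n); a=cv2.resize(c['img'][o[1]:o[1]+110,o[0]:o[0]+100],None,fx=4,fy=4,interpolation=cv2.INTER_CUBIC); out.append(a)
    v=np.array([.5015,.001]) if 0 else (np.array([.5027,.002]) if n=='scene' else np.array([.4997,-.0001]))
    print(n,'pred post at goal',((proj(c,(*(v+.105*np.array([np.cos(.3),-np.sin(.3)])),.08))-o)*4).round(0))
cv2.imwrite('pics/'+k,cv2.cvtColor(np.hstack(out),cv2.COLOR_RGB2BGR))
E
python3 look.py l1.png
```

```text
[6.097e-01 2.000e-04 1.260e-01] [-0.2  1.4  0.7]
scene pred post at goal [243. 225.]
side pred post at goal [233. 180.]
```

View pics/l1.png

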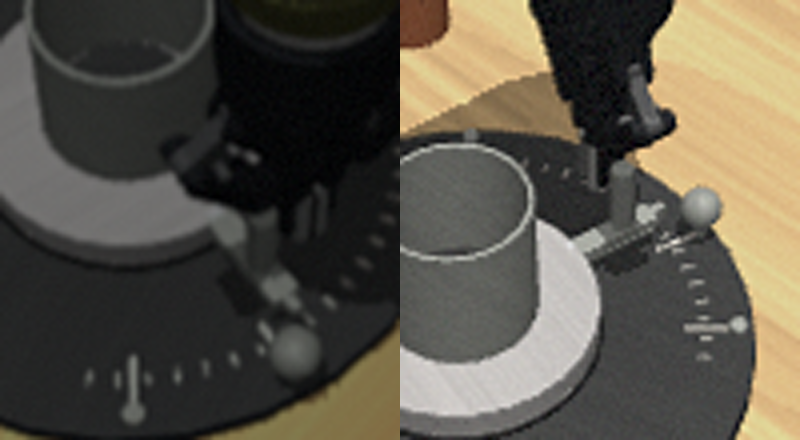

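```bash
python3 - <<'E'
from h import *
c=cam('side'); p=ray_z(c,(270+222/4,200+167/4),.08)[:2]; d=p-[.4997,-.0001]; print(p,np.hypot(*d),np.arctan2(d[1],d[0]))
E
```

```text
[ 0.60325438 -0.02007616] 0.105463534195114 -0.19056421312214966
```

Emit:
servo_tool([
  {"dx":0,"dy":-2,"dz":0,"rx":0,"ry":0,"rz":0,"fingers":1},
  {"dx":-1,"dy":-2,"dz":0,"rx":0,"ry":0,"rz":0,"fingers":1},
  {"dx":-1,"dy":-2,"dz":0,"rx":0,"ry":0,"rz":0,"fingers":1},
  {"dx":0,"dy":-2,"dz":0,"rx":0,"ry":0,"rz":0,"fingers":1},
  {"dx":-1,"dy":-2,"dz":0,"rx":0,"ry":0,"rz":0,"fingers":1},
  {"dx":0,"dy":0,"dz":0,"rx":0,"ry":0,"rz":0,"fingers":1},
])

```text
clock: 6.0
tcp_pos: [0.607, -0.0097, 0.1259]
orientation: [0.0, 0.168, 0.986, -0.0]
wrist_force: [0.4, 0.8, -0.6]
finger_gap: -0.0001
```

```bash
python3 look.py l2.png
```

```text
[ 0.607  -0.0097  0.1259] [ 0.4  0.8 -0.6]
scene pred post at goal [243. 225.]
side pred post at goal [233. 180.]
```

View pics/l2.png

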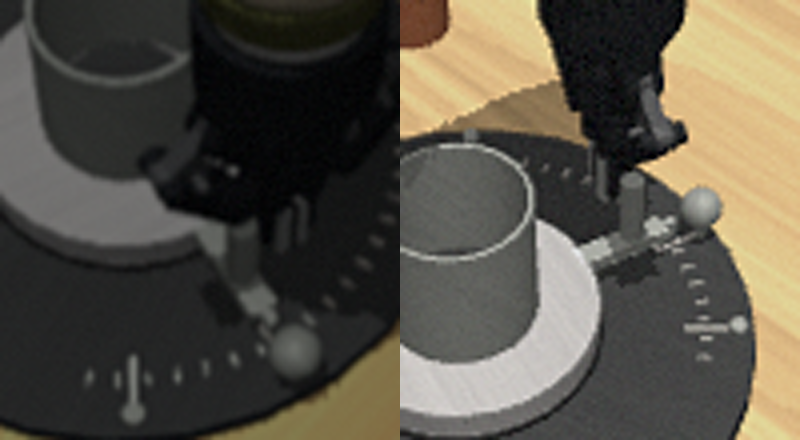

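Side view: the post top is at (232,178) against a goal of (233,180), so it's nearly there. I'll back off and check from above.

Emit:
servo_tool([
  {"dx":3,"dy":9,"dz":0,"rx":0,"ry":0,"rz":0,"fingers":1},
  {"dx":6,"dy":18,"dz":0,"rx":0,"ry":0,"rz":0,"fingers":1},
  {"dx":-8,"dy":20,"dz":20,"rx":0,"ry":0,"rz":0,"fingers":1},
  {"dx":-8,"dy":10,"dz":40,"rx":0,"ry":0,"rz":0,"fingers":1},
  {"dx":0,"dy":10,"dz":40,"rx":0,"ry":0,"rz":0,"fingers":1},
  {"dx":0,"dy":0,"dz":30,"rx":0,"ry":0,"rz":0,"fingers":1},
  {"dx":0,"dy":0,"dz":0,"rx":0,"ry":0,"rz":0,"fingers":1},
  {"dx":0,"dy":0,"dz":0,"rx":0,"ry":0,"rz":0,"fingers":1},
])

```text
clock: 6.9
tcp_pos: [0.6003, 0.0581, 0.2567]
orientation: [0.001, 0.167, 0.986, -0.0]
wrist_force: [-0.3, 0.7, -0.4]
finger_gap: -0.0001
```

```bash
python3 - <<'E'
from h import *
s=env.get_state(); print(s['tcp_pos'])
c=cam('wrist'); cv2.imwrite('pics/w2.png',cv2.resize(cv2.cvtColor(c['img'],cv2.COLOR_RGB2BGR)[60:360,60:360],None,fx=2,fy=2,interpolation=cv2.INTER_CUBIC)); np.save('w2.npy',c,allow_pickle=True)
for n in ['scene','side']:
    c=cam(n); save(c,n+'2.png'); np.save(n+'2.npy',c,allow_pickle=True)
a=cv2.imread('pics/scene2.png')[200:330,260:400]; b=cv2.imread('pics/side2.png')[200:330,260:400]
cv2.imwrite('pics/both2.png',np.hstack([cv2.resize(x,(400,372),interpolation=cv2.INTER_CUBIC) for x in(a,b)]))
E
```

```text
[0.60031016 0.05811946 0.25665501]
```

View pics/w2.png

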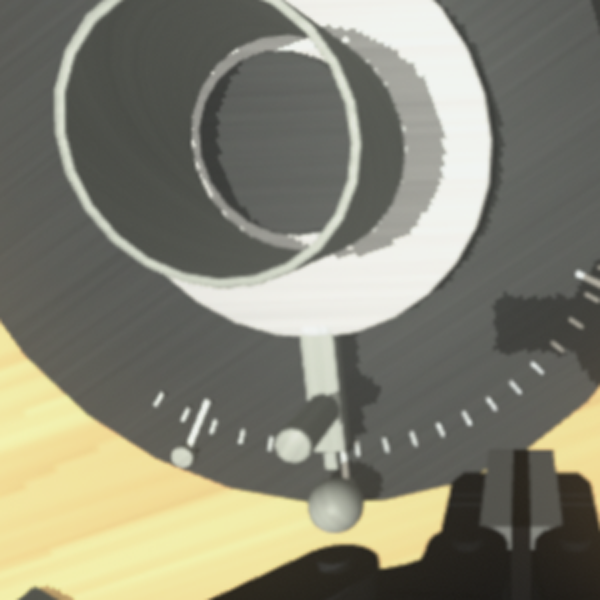

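View pics/both2.png

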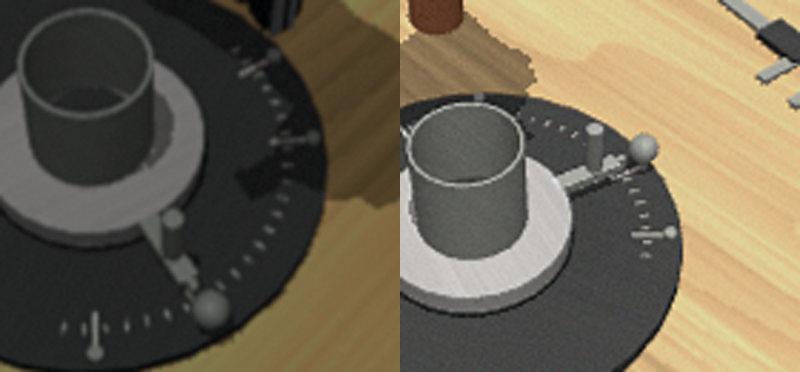

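```bash
python3 - <<'E'
from h import *
A={'wrist':(.501,.001),'scene':(.5027,.002),'side':(.4997,-.0001)}
D={'wrist':[(2,60,60),(293,446),(335,505)],'scene':[(400/140,260,200),(174,217),(212,308)],'side':[(400/140,260,200),(194,130),(243,148)]}
for n,(k,p,b) in D.items():
    c=np.load(('w2' if n=='wrist' else n+'2')+'.npy',allow_pickle=True).item()
    for u,z in ((p,.08),(b,.035)):
        P=ray_z(c,np.array(u)/k[0]+k[1:],z)[:2]; d=P-A[n]; print(n,P.round(4),np.hypot(*d).round(4),np.arctan2(d[1],d[0]).round(3))
c=np.load('w2.npy',allow_pickle=True).item()
q=[ray_z(c,np.array(u)/2+60,.036)[:2] for u in ((317,338),(331,462),(335,505))]
# tube bottom circle centre ~ axis
print(np.array(q).round(4), [np.arctan2(*(q[i]-q[0])[::-1]) for i in (1,2)], [np.arctan2(*(x-[.501,.001])[::-1]).round(3) for x in q])
E
```

```text
wrist [ 0.6027 -0.0289] 0.106 -0.286
wrist [ 0.6457 -0.0427] 0.1512 -0.293
scene [ 0.603  -0.0284] 0.1048 -0.294
scene [ 0.6459 -0.0413] 0.1496 -0.294
side [ 0.5986 -0.0317] 0.1038 -0.31
side [ 0.6434 -0.0432] 0.15 -0.292
[[ 0.5741 -0.0199]
 [ 0.6262 -0.036 ]
 [ 0.6453 -0.0423]] [np.float64(-0.29919580108092386), np.float64(-0.30398949137358455)] [np.float64(-0.279), np.float64(-0.287), np.float64(-0.291)]
```

The lever and ball headings agree within about 0.01 rad, averaged over three views. Next is the button.

Emit:
servo_tool([
  {"dx":-13,"dy":-44,"dz":0,"rx":0,"ry":0,"rz":0,"fingers":1},
  {"dx":-13,"dy":-44,"dz":0,"rx":0,"ry":0,"rz":0,"fingers":1},
  {"dx":-13,"dy":-44,"dz":0,"rx":0,"ry":0,"rz":0,"fingers":1},
  {"dx":-13,"dy":-44,"dz":0,"rx":0,"ry":0,"rz":0,"fingers":1},
  {"dx":-13,"dy":-44,"dz":0,"rx":0,"ry":0,"rz":0,"fingers":1},
  {"dx":-13,"dy":-44,"dz":0,"rx":0,"ry":0,"rz":0,"fingers":1},
  {"dx":-13,"dy":-44,"dz":0,"rx":0,"ry":0,"rz":0,"fingers":1},
  {"dx":0,"dy":0,"dz":0,"rx":0,"ry":0,"rz":0,"fingers":1},
])

```text
clock: 7.85
tcp_pos: [0.507, -0.2552, 0.2542]
orientation: [-0.001, 0.171, 0.985, -0.0]
wrist_force: [0.2, 0.3, 0.2]
finger_gap: -0.0003
```

```bash
python3 - <<'E'
from h import *
c=cam('wrist'); save(c,'w3.png'); s=env.get_state(); print(s['tcp_pos'])
for d in cut_out('read_top','wrist')[:2]:
    ys,xs=np.nonzero(d['region']); e=d['extent']; print(d['confidence'],e,xs.mean(),ys.mean())
    for z in (.015,.02,.025): print(z,ray_z(c,(xs.mean(),ys.mean()),z).round(4))
E
```

```text
[ 0.50753818 -0.25274881  0.25421464]
0.77 [252.6, 211.6, 299.0, 253.0] 273.74642004773267 231.54594272076372
0.015 [ 0.4998 -0.295   0.015 ]
0.02 [ 0.4989 -0.294   0.02  ]
0.025 [ 0.498 -0.293  0.025]
```

View pics/w3.png

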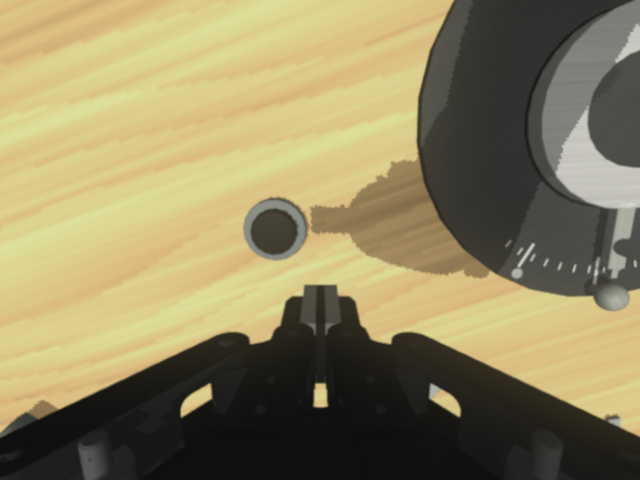

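The picture shows the button at pixel (274,231), world (0.499, -0.2945). I'll move over it and come down.

Emit:
servo_tool([
  {"dx":-4,"dy":-21,"dz":-20,"rx":0,"ry":0,"rz":0,"fingers":1},
  {"dx":-4,"dy":-20,"dz":-30,"rx":0,"ry":0,"rz":0,"fingers":1},
  {"dx":0,"dy":0,"dz":-40,"rx":0,"ry":0,"rz":0,"fingers":1},
  {"dx":0,"dy":0,"dz":-40,"rx":0,"ry":0,"rz":0,"fingers":1},
  {"dx":0,"dy":0,"dz":-10,"rx":0,"ry":0,"rz":0,"fingers":1},
  {"dx":0,"dy":0,"dz":0,"rx":0,"ry":0,"rz":0,"fingers":1},
  {"dx":0,"dy":0,"dz":0,"rx":0,"ry":0,"rz":0,"fingers":1},
])

```text
clock: 8.65
tcp_pos: [0.5021, -0.2909, 0.1173]
orientation: [0.001, 0.167, 0.986, -0.0]
wrist_force: [1.2, -0.4, -0.4]
finger_gap: 0.0001
```

Emit:
servo_tool([
  {"dx":0,"dy":0,"dz":-5,"rx":0,"ry":0,"rz":0,"fingers":1},
  {"dx":0,"dy":0,"dz":-4,"rx":0,"ry":0,"rz":0,"fingers":1},
  {"dx":0,"dy":0,"dz":-3,"rx":0,"ry":0,"rz":0,"fingers":1},
  {"dx":0,"dy":0,"dz":0,"rx":0,"ry":0,"rz":0,"fingers":1},
])

```text
clock: 9.05
tcp_pos: [0.5009, -0.2912, 0.1039]
orientation: [-0.0, 0.168, 0.986, 0.0]
wrist_force: [0.3, 1.0, -0.5]
finger_gap: -0.0001
```

Off by about 3 mm. I'll correct that and go down slowly.

Emit:
servo_tool([
  {"dx":-2,"dy":-3,"dz":-2,"rx":0,"ry":0,"rz":0,"fingers":1},
  {"dx":0,"dy":0,"dz":-2,"rx":0,"ry":0,"rz":0,"fingers":1},
  {"dx":0,"dy":0,"dz":-2,"rx":0,"ry":0,"rz":0,"fingers":1},
  {"dx":0,"dy":0,"dz":-2,"rx":0,"ry":0,"rz":0,"fingers":1},
  {"dx":0,"dy":0,"dz":0,"rx":0,"ry":0,"rz":0,"fingers":1},
])

```text
clock: 9.55
tcp_pos: [0.4988, -0.2941, 0.0955]
orientation: [-0.0, 0.168, 0.986, 0.0]
wrist_force: [0.1, -0.6, 0.6]
finger_gap: 0.0002
```

Emit:
servo_tool([
  {"dx":0,"dy":0,"dz":-2,"rx":0,"ry":0,"rz":0,"fingers":1},
  {"dx":0,"dy":0,"dz":0,"rx":0,"ry":0,"rz":0,"fingers":1},
])

```text
clock: 9.75
tcp_pos: [0.4991, -0.2943, 0.0939]
orientation: [0.0, 0.168, 0.986, -0.0]
wrist_force: [-0.7, 0.7, 1.8]
finger_gap: 0.0006
```

Emit:
servo_tool([
  {"dx":0,"dy":0,"dz":-2,"rx":0,"ry":0,"rz":0,"fingers":1},
  {"dx":0,"dy":0,"dz":0,"rx":0,"ry":0,"rz":0,"fingers":1},
])

```text
clock: 9.95
tcp_pos: [0.4992, -0.2944, 0.092]
orientation: [0.0, 0.168, 0.986, -0.0]
wrist_force: [0.1, 0.0, 2.5]
finger_gap: 0.0001
```

Emit:
servo_tool([
  {"dx":0,"dy":0,"dz":-2,"rx":0,"ry":0,"rz":0,"fingers":1},
  {"dx":0,"dy":0,"dz":0,"rx":0,"ry":0,"rz":0,"fingers":1},
])

```text
clock: 10.15
tcp_pos: [0.4992, -0.2944, 0.09]
orientation: [0.0, 0.168, 0.986, -0.0]
wrist_force: [-0.5, 0.1, 3.8]
finger_gap: 0.0001
```

Emit:
servo_tool([
  {"dx":0,"dy":0,"dz":-2,"rx":0,"ry":0,"rz":0,"fingers":1},
  {"dx":0,"dy":0,"dz":0,"rx":0,"ry":0,"rz":0,"fingers":1},
])

```text
clock: 10.35
tcp_pos: [0.4992, -0.2944, 0.0886]
orientation: [0.0, 0.168, 0.986, -0.0]
wrist_force: [-2.5, 0.5, 8.0]
finger_gap: -0.0004
```

Emit:
servo_tool([
  {"dx":0,"dy":0,"dz":-1,"rx":0,"ry":0,"rz":0,"fingers":1},
  {"dx":0,"dy":0,"dz":0,"rx":0,"ry":0,"rz":0,"fingers":1},
])

```text
clock: 10.55
tcp_pos: [0.4992, -0.2944, 0.0885]
orientation: [0.001, 0.168, 0.986, -0.0]
wrist_force: [-3.0, 2.1, 14.0]
finger_gap: 0.0002
```

Emit:
servo_tool([
  {"dx":0,"dy":0,"dz":5,"rx":0,"ry":0,"rz":0,"fingers":1},
  {"dx":0,"dy":0,"dz":20,"rx":0,"ry":0,"rz":0,"fingers":1},
  {"dx":0,"dy":0,"dz":40,"rx":0,"ry":0,"rz":0,"fingers":1},
  {"dx":0,"dy":0,"dz":40,"rx":0,"ry":0,"rz":0,"fingers":1},
  {"dx":0,"dy":0,"dz":40,"rx":0,"ry":0,"rz":0,"fingers":1},
  {"dx":0,"dy":0,"dz":0,"rx":0,"ry":0,"rz":0,"fingers":1},
  {"dx":0,"dy":0,"dz":0,"rx":0,"ry":0,"rz":0,"fingers":1},
  {"dx":0,"dy":0,"dz":0,"rx":0,"ry":0,"rz":0,"fingers":1},
])

```text
clock: 11.35
tcp_pos: [0.4984, -0.2938, 0.2304]
orientation: [-0.001, 0.168, 0.986, 0.001]
wrist_force: [0.4, 0.0, -0.4]
finger_gap: 0.0001
```

```bash
python3 - <<'E'
from h import *
o=[]
for n in ['scene','side']:
    c=cam(n); a=cv2.imread(f'pics/{n}2.png'); b=cv2.cvtColor(c['img'],cv2.COLOR_RGB2BGR)
    o.append(cv2.resize(b[200:330,260:400],(400,372),interpolation=cv2.INTER_CUBIC))
cv2.imwrite('pics/fin.png',np.hstack(o))
E
```

```text
(no output)
```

View pics/fin.png

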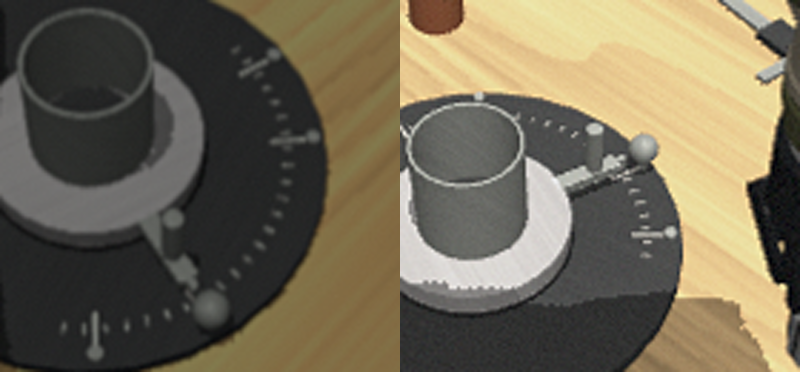

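The lever still points at the ball pin: post at (174,217) and ball at (212,308) in the left half, unchanged. The button bottomed out and was released.

```bash
python3 -c "
from workcell import job; print(job.hand_in())"
```

```text
the job is handed in; nothing more can be done
None
```

I turned the lever to the ball-headed pin by pushing its post with the closed fingertips, then pressed the reading button fully down and released it. I handed the job in at about 11.5 s on the robot's clock.

- **Pointing:** after I backed off, the lever's heading minus the ball's was +0.007 rad (wrist camera), 0.000 (scene) and -0.018 (side). The side view disagrees a little, but the average is within about 0.01 rad. A last look after the button press showed the lever unmoved and the tube still upright on the ring.
- **Pushing:** the wrist force was about 3 N in the readings taken while pushing, and I never gripped the lever or post.
- **Button:** it stopped moving at the bottom, with the force rising to 14 N against the 5 N needed. After release the arm was 0.14 m higher with no force on the wrist. I did not look at the button again after letting go.
- **Other pieces:** I did not re-measure them at the end; the arm met nothing but the post and the button.

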